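# Test the blender's stop button and switch it back on

### The job

Test the blender's stop button with a fingertip, gripping nothing: press the winged mushroom button gently straight down until it latches and take the finger off, so that it stays in by itself. Then set the fingertip beside one wing and push that wing sideways, twisting the button clockwise seen from above until it springs back out, and let it turn back. Last, switch on by pressing the raised far end of the paddle on the other box fully down; leave the things standing around where they are.

Things in the scene. Friction and masses are not known exactly. Their poses are not given: they have to be found in the camera images.
- stop_box: Fixed grey metal box, 110 x 110 x 50 mm, that carries the black stop button at the centre of its top, left or right of the salt shaker (the other box is on the other side). Origin: centre of its underside; x away from the robot, y left, turned by the box's yaw. A low ring (42 mm across, 2 mm high) lies on the box under the button.
- stop_top (a point): Top centre of the button's head, on its vertical axis: 80 mm above the worktop when out, about 72 latched, 68 fully in. The head is a dome 44 mm across with a straight bar across it whose ends are the wings: 92 mm end to end, 11 mm thick, 15 mm high, its top 1 mm below this point, its underside 14 mm above the box top when out, about 6 latched. Axes turn with the head: y along the bar to the left wing, z up.
- stop_wing (a point): Middle of the left wing, in the bar, 36 mm from the button's axis along the point's y, 8.5 mm below the head's top. Axes turn with the head: y outward along the wing, x square to the bar's face, z up. Untwisted, they are those of the box: twisting clockwise moves this left wing away from the robot and the right wing towards it.
- stop_press (a joint): How far the stop button is pushed in, in m: 0 = out, 0.012 = stop. A spring of 2.5 to 6.5 N pushes it out (6 to 7 N in all at the latch, so a push of 12 N is safe). Pushed past 0.0083 untwisted it latches, and then rests near 0.008 when let go.
- stop_twist (a joint): Twist of the stop button in rad, 0 = rest, grows clockwise seen from above, stop at 0.95. A spring returns it to 0 (0.035 to 0.08 N m, about 2 N at a wing). The latched button lets go and springs out between 0.5 and 0.6.
- switch_box: Fixed grey metal box, 110 x 110 x 50 mm, that carries a black paddle switch between two low cheeks (the paddle's far end stands above them when off). Origin: centre of its underside; x away from the robot, y left, turned by the box's yaw. The paddle tips about an axis along the box's y, 61 mm above the worktop, over the box's centre.
- paddle (a joint): Paddle angle in rad: 0 = off (far end raised, near end down), 0.44 = on (far end fully down). The paddle is a plate 66 mm long (along the box's x), 40 mm wide, 6 mm thick, lying on its axis. Friction only (0.06 N m, about 2.5 N at the end): it stays where it is left.
- paddle_far (a point): On the paddle's upper face, 26 mm from its axis towards the far (raised) end: about 73 mm above the worktop when off, about 61 mm when on.
- salt_shaker: Salt shaker, 44 mm wide, 90 mm tall, standing between the two boxes; loose, origin at the centre of its underside. Not to be moved.
- mug_1: Striped mug, 90 mm tall, standing behind the boxes; loose, origin at the centre of its underside. Not to be moved.
- jar_3: Jam jar, 66 mm wide, 88 mm tall, standing behind the boxes; loose, origin at the centre of its underside. Not to be moved.
- honey_jar: Honey jar, 65 mm wide, 90 mm tall, standing behind the boxes; loose, origin at the centre of its underside. Not to be moved.
- tin_fish: Flat tin, 86 mm wide, 40 mm tall, standing left of the boxes; loose, origin at the centre of its underside. Not to be moved.
- jug_1: Small jug, 85 mm tall, standing behind the boxes; loose, origin at the centre of its underside. Not to be moved.
Things that resemble listed ones, but are neither listed nor needed, are in the scene too. Leave any brown look-alike of the stop_box alone.

How it is judged:
By the outcome, as a careful person would: the job done as asked, in the order asked, and still so for the second after the job is handed in, with the robot touching nothing.
It also fails if it takes over 40 s, if anything falls off the work surface, if the arm or the gripper's body presses on something with over 40 N, if the wrist force passes 120 N, or if a joint passes its speed limit or range.

### The arm

A 7-joint arm with a two-finger parallel gripper is mounted at the origin on a cart in front of the work surface, level with it; the furniture and walls round the work are solid. World frame = base frame: x ahead of the robot, y to its left, z up, the work surface at z = 0. Lengths are in m, angles in rad, forces in N, time in s.
With the tool pointing down it reaches from about 0.425 to 0.925 m from the base axis. Payload 6.8 kg.
Tool frame: the origin (TCP) lies midway between the tips of the shut fingers; the grasp point (between the pads) lies r.grasp_offset behind it (r.grasp_offset is the distance from the TCP to the grasp point, in m); z points along the fingers, y is the direction in which the jaws open and shut (so a half turn about z gives the same grasp; the last joint's range is limited). The gripper opens to 85 mm and grips with 20 to 120 N. Pads are 22 mm wide; open, the fingers measure 114 mm over their backs; the gripper's body (76 mm by 85 mm) begins 54 mm behind the grasp point. The pads swing forward as they close: fully open they stand 13 mm farther back than shut.
Start: joints at [-0.772, 0.477, 0.022, 1.555, -0.011, 1.109, -0.083], TCP at [0.532, 0.416, 0.231] pointing down, gripper open.
Joint ranges: [-2.96, 2.96], [-0.34, 2.1], [-1.41, 1.46], [0.24, 2.44], [-1.37, 4.51], [0.17, 1.92], [-2.96, 2.96]. Speed limits (rad/s): [2.39, 2.39, 3.14, 3.14, 3.14, 3.14, 3.14].

### API

Orientations are given as a rotation vector (axis times angle).
In Python, from bench import r gives the robot as it stands. The module is installed in compiled form; this text tells all that it offers.
- The arm moves only by the tool send_rows, never from a script. Its argument "moves" is one flat list of numbers, 4 for each row, row after row: the shift along the tool's x, y, z in mm, then the turn about the tool's z in degrees. A call has 1 to 8 rows; each row is the pose to reach, as a shift and turn from the pose commanded when the call began, along the tool's axes at that moment; what a row does not reach only later rows make up. A row lasts 1/8 s, in which the tool goes at most 62.5 mm and 10.7 degrees, less where a joint would pass 70% of its speed; a pose out of reach is approached as far as the arm can. A call with a gripper value outside its range is refused whole. "hand" is the closure, from 0 (fully open) to 1 (shut), set as the call begins (left out, the last holds). The fingers move at their own pace and stop on an object; "newtons" is the grip in N (left out, the last holds). Time passes only in rows, so rows that repeat a pose let the fingers close. It gives the time, the measured TCP pose, the force and the opening at its end, in the units of the state.
- r.get_obs(): the state, without advancing time (a new reading comes with each control period).
- r.grab_frame(name): name is "side" or "top" or "wrist"; returns a dict with "img" (384x512x3 uint8, red, green, blue), "mtx" (3x3 intrinsics, pixels), "world_to_cam" (4x4, takes a point from world to camera coordinates). Camera axes: x right, y up, looking along -z (the intrinsics and any distortion apply to the point x, -y, -z); pixel columns grow to the right and rows downward; lengths in m; the calibration is good to about 2 mm. A picture is of the moment at which its call begins. There is no depth.
- r.hand_in(): hands the job in, once; it reports no verdict.
The state is a dict: "clock": time; "joints": joint angles; "qvel": joint speeds; "tau": joint torques, N m; "tcp_pos": TCP position; "orientation": TCP orientation; "contact_force": force on the tool from outside, world axes, zero at the start; "moment": the same for the moment, N m; "grip_width": finger opening in m.
Only numpy, scipy, OpenCV 4.12 (cv2) and the standard library are available. Lean on these libraries where they do the work, as an engineer would, in place of code of your own. Each camera call takes 0.05 s, during which the arm holds its last target.

## Working session

There is one attempt and no reset: what is moved stays moved. The work goes in short steps, Python scripts to look and compute and a tool call to move; the robot and the scene stay as the last step left them, time stands still between calls to the robot, and variables do not carry over. Pictures are saved under pics/ and viewed, and the job is handed in when it is done.

Besides the shell and the picture viewer there is one more tool, called by a JSON object that holds its "name" and its "arguments". send_rows: Moves the arm, as the interface text tells. Its arguments: {"type":"object","properties":{"moves":{"type":"array"},"hand":{"type":"number"},"newtons":{"type":"number"}},"required":["moves"]}

```bash
mkdir -p pics; python3 - <<'E'
from bench import r
import cv2,numpy as np
for n in ["side","top","wrist"]:
    f=r.grab_frame(n); cv2.imwrite(f"pics/{n}0.png",f["img"][:,:,::-1])
    np.savez(f"pics/{n}0.npz",**f); print(n,f["mtx"].round(1).tolist(),f["world_to_cam"].round(3).tolist(), [k for k in f])
print(r.get_obs(), r.grasp_offset)
E
```

```text
side [[434.7, 0.0, 262.7], [0.0, 434.7, 194.2], [0.0, 0.0, 1.0]] [[-0.36, -0.933, 0.022, 0.25], [0.435, -0.147, 0.888, -0.278], [-0.825, 0.329, 0.459, -0.931], [0.0, 0.0, 0.0, 1.0]] ['img', 'mtx', 'world_to_cam']
top [[429.9, 0.0, 250.1], [0.0, 429.9, 180.5], [0.0, 0.0, 1.0]] [[-0.029, -1.0, -0.011, 0.101], [0.993, -0.03, 0.117, -0.548], [-0.117, -0.007, 0.993, -1.254], [0.0, 0.0, 0.0, 1.0]] ['img', 'mtx', 'world_to_cam']
wrist [[309.8, 0.0, 251.7], [0.0, 309.8, 190.7], [0.0, 0.0, 1.0]] [[0.788, 0.616, -0.001, -0.675], [-0.59, 0.753, -0.291, 0.037], [-0.179, 0.23, 0.957, -0.38], [0.0, 0.0, 0.0, 1.0]] ['img', 'mtx', 'world_to_cam']
{'clock': 0.15, 'joints': array([-0.77211634,  0.47760136,  0.02235713,  1.55621225, -0.01150556,
        1.10932731, -0.08313101]), 'qvel': array([-2.19273857e-04, -3.64126935e-03,  4.31925363e-05, -1.90456116e-03,
       -4.94154394e-05, -4.49392993e-04,  5.00142559e-04]), 'tau': array([ 3.21813022e-03, -5.96923578e+01,  1.61034387e+00, -2.81488913e+01,
        1.26696553e-02,  6.51580121e-03, -7.69730946e-06]), 'tcp_pos': array([0.53122133, 0.41569846, 0.23056032]), 'orientation': array([-1.37586843e+00, -2.82369387e+00,  2.06809380e-03]), 'contact_force': array([-0.26326758,  0.70996849, -1.01422226]), 'moment': array([-0.03974656, -0.04449775,  0.00706731]), 'grip_width': 0.08538698513498053} 0.0187
```

View pics/top0.png

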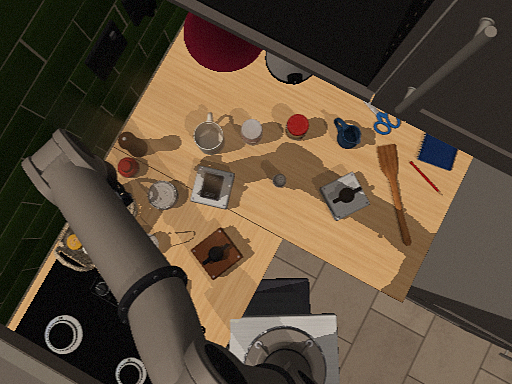

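View pics/side0.png

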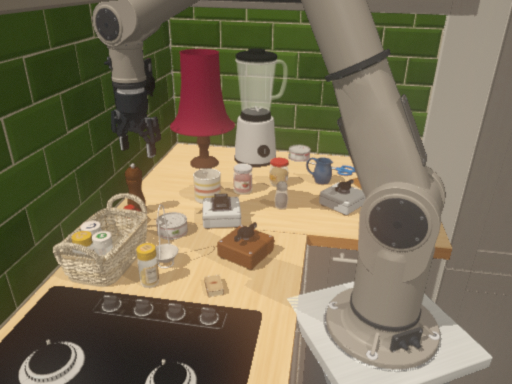

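View pics/wrist0.png

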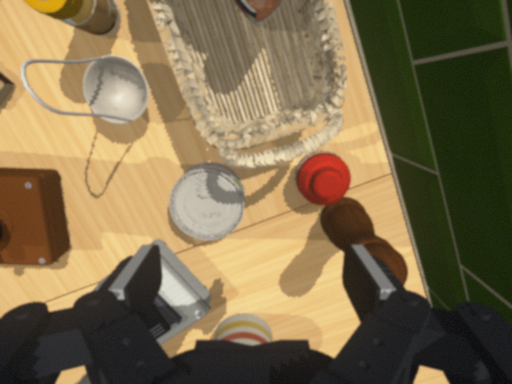

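The top view shows the grey switch box at about (213,186), the grey stop box with the winged knob at about (344,196), the shaker at (279,181) and the brown look-alike at (216,253). Next I'll zoom in and measure.

```bash
cat > h.py <<'E'
import numpy as np,cv2
def ray(f,uv,z):
    K=f["mtx"];T=f["world_to_cam"];R=T[:3,:3];c=-R.T@T[:3,3]
    d=np.linalg.inv(K)@np.array([uv[0],uv[1],1.]);d=R.T@np.array([d[0],-d[1],-d[2]])
    return c+d*(z-c[2])/d[2]
def proj(f,p):
    T=f["world_to_cam"];q=T[:3,:3]@np.array(p)+T[:3,3];k=f["mtx"]@np.array([q[0],-q[1],-q[2]]);return k[:2]/k[2]
def crop(f,x,y,w,s,name):
    im=f["img"][y:y+w*3//4,x:x+w,::-1];cv2.imwrite(name,cv2.resize(im,None,fx=s,fy=s,interpolation=cv2.INTER_CUBIC))
E
python3 - <<'E'
import numpy as np,cv2
from h import *
f=dict(np.load("pics/top0.npz"))
a=f["img"][155:230,310:380,::-1];b=f["img"][150:225,180:250,::-1]
cv2.imwrite("pics/c1.png",cv2.resize(np.hstack([a,b]),None,fx=5.5,fy=5.5,interpolation=cv2.INTER_CUBIC))
g=dict(np.load("pics/side0.npz"))
a=g["img"][165:225,310:380,::-1];b=g["img"][180:240,190:260,::-1]
cv2.imwrite("pics/c2.png",cv2.resize(np.hstack([a,b]),None,fx=5.5,fy=5.5,interpolation=cv2.INTER_CUBIC))
E
```

```text
(no output)
```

View pics/c1.png

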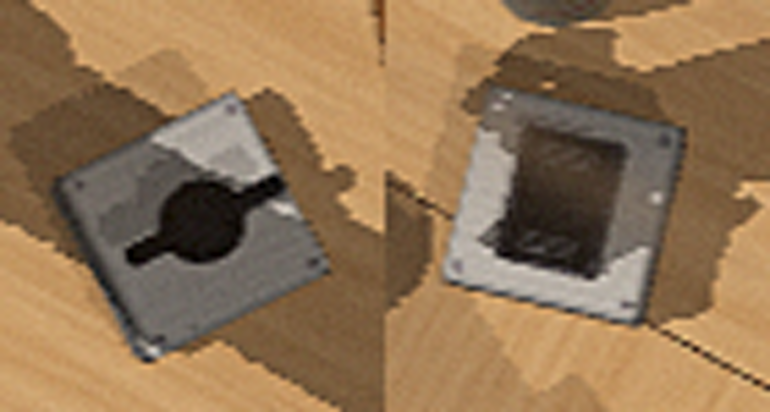

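View pics/c2.png

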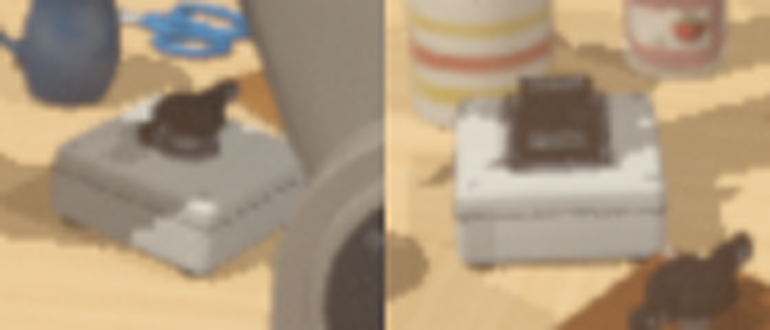

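```bash
python3 - <<'E'
import numpy as np,cv2
from h import *
f=dict(np.load("pics/top0.npz"));g=dict(np.load("pics/side0.npz"))
def cv(u,v,ox,oy): return (u/5.5-.5+ox,v/5.5-.5+oy)
for nm,cs,ox,oy in [("stop",[(232,93),(56,183),(146,358),(330,270)],310,155),("switch",[(490-385,90),(685-385,127),(642-385,324),(443-385,282)],180,150)]:
    P=np.array([ray(f,cv(u,v,ox,oy),.05)[:2] for u,v in cs]);c=P.mean(0);print(nm,P.round(3).tolist(),c.round(4))
    for i in range(4):
        d=P[(i+1)%4]-P[i];print(np.linalg.norm(d).round(4),np.degrees(np.arctan2(d[1],d[0])).round(1))
for u,v in [(203,221),(128,254),(284,184)]: print("knob",ray(f,cv(u,v,310,155),.075).round(4))
# masks
def dark(f,x0,x1,y0,y1,z,t=55):
    im=f["img"][y0:y1,x0:x1].max(2)<t
    n,l,s,c=cv2.connectedComponentsWithStats(im.astype(np.uint8))
    for i in range(1,n):
        if s[i,4]>30: 
            ys,xs=np.where(l==i);(cx,cy),wh,an=cv2.minAreaRect(np.c_[xs,ys].astype(np.float32))
            print("mask",s[i],c[i]+[x0,y0],ray(f,(cx+x0,cy+y0),z).round(4),wh)
            vx,vy,_,_=cv2.fitLine(np.c_[xs,ys].astype(np.float32),cv2.DIST_L2,0,.01,.01).ravel()
            p=ray(f,(cx+x0+10*vx,cy+y0+10*vy),z)-ray(f,(cx+x0,cy+y0),z);print("ang",np.degrees(np.arctan2(p[1],p[0])))
dark(f,325,366,180,210,.075)
dark(f,195,232,165,205,.065,70)
print(ray(f,(279,181),.09))
E
```

```text
stop [[0.566, -0.215], [0.521, -0.119], [0.426, -0.162], [0.47, -0.262]] [ 0.4957 -0.1896]
0.1068 115.3
0.1039 -155.4
0.1092 -66.4
0.1071 25.8
switch [[0.596, 0.237], [0.573, 0.132], [0.468, 0.157], [0.493, 0.263]] [0.5328 0.1973]
0.1073 -102.5
0.1083 166.4
0.1089 76.4
0.1064 -14.5
knob [ 0.496  -0.1907  0.075 ]
knob [ 0.4799 -0.1507  0.075 ]
knob [ 0.5141 -0.2341  0.075 ]
mask [  8   7  29  16 245] [346.37142857 194.69387755] [ 0.4965 -0.191   0.075 ] (14.36686897277832, 29.148963928222656)
ang -65.15160174298735
mask [12  8 17  9 58] [216.72413793 176.74137931] [0.5597 0.1883 0.065 ] (16.73495864868164, 5.5783185958862305)
ang -112.67592491260989
mask [  5  14  21  22 288] [209.89236111 190.25347222] [0.5247 0.202  0.065 ] (19.4862060546875, 18.438562393188477)
ang -129.35384290120695
[0.53960987 0.00232429 0.09      ]
```

```bash
cat >> h.py <<'E'
from scipy.spatial.transform import Rotation as Rn
def go(o,p,yawx=None):
    R=Rn.from_rotvec(o["orientation"]).as_matrix();d=R.T@(np.array(p)-o["tcp_pos"])*1000
    y=np.degrees(np.arctan2(R[1,0],R[0,0]));t=0 if yawx is None else -((yawx-y+180)%360-180)
    print("tcp",o["tcp_pos"].round(4),"tilt",R[:,2].round(3),"yawx",y.round(2),"MOVE",d.round(1),"turn",np.round(t,1),"clk",round(o["clock"],2),"F",o["contact_force"].round(2))
E
python3 - <<'E'
from bench import r
from h import *
o=r.get_obs(); go(o,(.45,-.14,.2),115)
E
```

```text
tcp [0.5312 0.4157 0.2306] tilt [-0.001 -0.001 -1.   ] yawx 128.04 MOVE [-387.6 -406.4   31.2] turn 13.0 clk 0.15 F [-0.26  0.71 -1.01]
```

```bash
python3 - <<'E'
from bench import r
from h import *
o=r.get_obs(); go(o,(.509,-.217,.2),115.2)
E
```

```text
tcp [0.5312 0.4157 0.2306] tilt [-0.001 -0.001 -1.   ] yawx 128.04 MOVE [-484.6 -407.4   31.2] turn 12.8 clk 0.15 F [-0.26  0.71 -1.01]
```

{"name": "send_rows", "arguments": {"moves": [-20,-17,1,0,-58,-49,4,0,-102,-86,7,0,-146,-122,10,0,-190,-160,13,0,-234,-197,16,0,-278,-234,19,0,-322,-271,21,0], "hand": 1}}

```text
clock: 1.15
tcp_pos: [0.5162, -0.0064, 0.2102]
orientation: [1.376, 2.824, 0.0]
contact_force: [1.4, -0.1, 0.3]
grip_width: 0.0002
```

{"name": "send_rows", "arguments": {"moves": [-44,-36,2,2,-86,-72,4,5,-122,-104,6,8,-148,-125,8,10,-160,-134,10,12,-163,-136,10,12.8,-163,-136,10,12.8]}}

```text
clock: 2.02
tcp_pos: [0.5103, -0.2153, 0.2002]
orientation: [-1.68, -2.654, -0.001]
contact_force: [-0.5, 0.8, -0.6]
grip_width: 0.0002
```

```bash
python3 - <<'E'
from bench import r
from h import *
f=r.grab_frame("wrist"); np.savez("pics/w1.npz",**f); cv2.imwrite("pics/w1.png",f["img"][:,:,::-1])
o=r.get_obs(); go(o,(.496,-.19,.1),115.2); print(o["grip_width"],proj(f,o["tcp_pos"]))
E
```

```text
tcp [ 0.5104 -0.2151  0.2002] tilt [-0.     0.001 -1.   ] yawx 115.39 MOVE [ 28.8  -2.3 100.2] turn 0.2 clk 2.08 F [0.06 1.53 0.01]
0.00045691243501927263 [249.89610121 249.16292678]
```

View pics/w1.png

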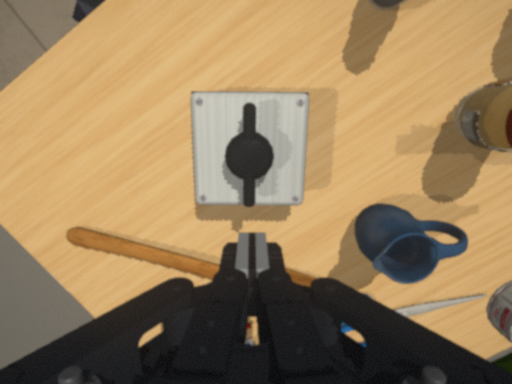

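The wrist view shows the stop box square to the tool. The dome is at about (249,156), with the bar running from (249,103) to (249,206). The shut tip is at (250,240).

```bash
python3 - <<'E'
from bench import r
from h import *
f=dict(np.load("pics/w1.npz"))
m=np.zeros(f["img"].shape[:2],np.uint8);m[90:218,190:312]=(f["img"][90:218,190:312].max(2)<60)
n,l,s,c=cv2.connectedComponentsWithStats(m);i=1+s[1:,4].argmax();print(s[i],c[i])
rows=[(y,np.where(l[y]==i)[0].mean(),(l[y]==i).sum()) for y in range(s[i,1],s[i,1]+s[i,3],4)];print([(a,round(b,1),w) for a,b,w in rows])
top=[y for y in range(s[i,1],s[i,1]+s[i,3])if (l[y]==i).sum()>20];print(top[0],top[-1])
x,y,w,h=s[i,:4]
a=ray(f,(c[i][0],y-.5),.079);b=ray(f,(c[i][0],y+h-.5),.079 );b2=ray(f,(c[i][0],y+h-.5),.064)
print("tips",a,b,b2,np.linalg.norm(a-b),"mid",(a+b)/2, "dir",np.degrees(np.arctan2(*(a-b)[1::-1])))
print("dome", ray(f,(c[i][0],(top[0]+top[-1])/2),.072))
for z in (.05,):
  P=np.array([ray(f,q,z)[:2] for q in [(191,91),(309,92),(304,205.5),(194,206)]]);print(P.round(4),P.mean(0))
  print([np.degrees(np.arctan2(*(P[j]-P[k])[::-1])).round(1) for j,k in [(1,0),(2,3),(0,3),(1,2)]])
E
```

```text
[ 226  105   47  101 2197] [248.85252617 155.55848885]
[(105, np.float64(249.0), np.int64(5)), (109, np.float64(249.0), np.int64(9)), (113, np.float64(249.5), np.int64(10)), (117, np.float64(248.5), np.int64(10)), (121, np.float64(248.5), np.int64(10)), (125, np.float64(248.5), np.int64(10)), (129, np.float64(248.5), np.int64(10)), (133, np.float64(248.5), np.int64(14)), (137, np.float64(248.5), np.int64(26)), (141, np.float64(249.0), np.int64(35)), (145, np.float64(248.5), np.int64(40)), (149, np.float64(249.0), np.int64(43)), (153, np.float64(249.0), np.int64(45)), (157, np.float64(249.5), np.int64(46)), (161, np.float64(249.0), np.int64(45)), (165, np.float64(249.0), np.int64(43)), (169, np.float64(249.0), np.int64(37)), (173, np.float64(249.0), np.int64(31)), (177, np.float64(249.0), np.int64(19)), (181, np.float64(248.5), np.int64(10)), (185, np.float64(248.5), np.int64(10)), (189, np.float64(248.5), np.int64(10)), (193, np.float64(248.5), np.int64(10)), (197, np.float64(248.5), np.int64(10)), (201, np.float64(248.5), np.int64(10)), (205, np.float64(248.5), np.int64(4))]
135 176
tips [ 0.4798351  -0.15375362  0.079     ] [ 0.51729597 -0.23342141  0.079     ] [ 0.51945991 -0.23831469  0.064     ] 0.08803564045320982 mid [ 0.49856554 -0.19358752  0.079     ] dir 115.18354538634402
dome [ 0.49834962 -0.19326424  0.072     ]
[[ 0.4278 -0.1662]
 [ 0.5243 -0.1214]
 [ 0.5715 -0.2192]
 [ 0.4719 -0.2669]] [ 0.49889016 -0.19342864]
[np.float64(24.9), np.float64(25.6), np.float64(113.6), np.float64(115.8)]
```

```bash
python3 - <<'E'
from bench import r
from h import *
go(r.get_obs(),(.498,-.193,.088),115.2)
E
```

```text
tcp [ 0.5104 -0.2151  0.2002] tilt [-0.     0.001 -1.   ] yawx 115.39 MOVE [ 25.2  -1.7 112.2] turn 0.2 clk 2.08 F [0.06 1.53 0.01]
```

{"name": "send_rows", "arguments": {"moves": [9,-1,20,0.2,20,-1.7,56,0.2,25,-1.7,90,0.2,25,-1.7,108,0.2,25,-1.7,112,0.2,25,-1.7,112,0.2,25,-1.7,112,0.2]}}

```text
clock: 2.95
tcp_pos: [0.4985, -0.1949, 0.0893]
orientation: [1.686, 2.649, 0.001]
contact_force: [-0.2, 0.5, -0.1]
grip_width: 0.0001
```

{"name": "send_rows", "arguments": {"moves": [0,0,2,0,0,0,4,0,0,0,6,0,0,0,8,0,0,0,10,0,0,0,11,0,0,0,11,0]}}

```text
clock: 3.82
tcp_pos: [0.4977, -0.1949, 0.0774]
orientation: [1.687, 2.65, 0.0]
contact_force: [-1.0, 0.2, 2.5]
grip_width: 0.0003
```

{"name": "send_rows", "arguments": {"moves": [0,0,1.5,0,0,0,3,0,0,0,4.5,0,0,0,5.5,0,0,0,6.3,0,0,0,6.8,0,0,0,6.8,0]}}

```text
clock: 4.7
tcp_pos: [0.4978, -0.1949, 0.0705]
orientation: [1.687, 2.65, 0.0]
contact_force: [-1.7, -0.6, 5.3]
grip_width: -0.0
```

{"name": "send_rows", "arguments": {"moves": [0,0,0.6,0,0,0,1.2,0,0,0,1.2,0]}}

```text
clock: 5.08
tcp_pos: [0.4978, -0.1949, 0.0693]
orientation: [1.687, 2.65, 0.0]
contact_force: [-1.5, 1.0, 5.2]
grip_width: -0.0003
```

{"name": "send_rows", "arguments": {"moves": [0,0,-2,0,0,0,-5,0,0,0,-15,0,-5,0,-40,0,-20,0,-70,0,-30,0,-78,0,-30,0,-80,0]}}

```text
clock: 5.95
tcp_pos: [0.5106, -0.2227, 0.1495]
orientation: [1.688, 2.649, 0.0]
contact_force: [-0.2, 0.1, 0.5]
grip_width: 0.0001
```

```bash
python3 - <<'E'
from bench import r
from h import *
f=r.grab_frame("wrist"); np.savez("pics/w2.npz",**f); cv2.imwrite("pics/w2.png",f["img"][:,:,::-1])
s=r.grab_frame("side");cv2.imwrite("pics/s2.png",np.hstack([cv2.resize(x[165:225,310:380,::-1],None,fx=5.5,fy=5.5,interpolation=cv2.INTER_CUBIC) for x in (np.load("pics/side0.npz")["img"],s["img"])]))
o=r.get_obs(); go(o,(.498,-.193,.1),115.2)
m=np.zeros(f["img"].shape[:2],np.uint8);R0=slice(80,235);m[R0,190:312]=(f["img"][R0,190:312].max(2)<60)
print([(y,np.where(m[y])[0].mean().round(1),int(m[y].sum())) for y in range(80,235,4) if m[y].any()])
E
```

```text
tcp [ 0.5098 -0.2215  0.1485] tilt [-0.001  0.001 -1.   ] yawx 115.05 MOVE [30.8  1.4 48.5] turn -0.2 clk 6.05 F [-0.17 -0.31 -0.63]
[(96, np.float64(252.0), 9), (100, np.float64(252.0), 13), (104, np.float64(252.5), 12), (108, np.float64(252.0), 13), (112, np.float64(252.0), 13), (116, np.float64(252.0), 13), (120, np.float64(252.0), 13), (124, np.float64(252.0), 13), (128, np.float64(252.0), 13), (132, np.float64(252.0), 25), (136, np.float64(252.5), 36), (140, np.float64(252.0), 43), (144, np.float64(252.0), 49), (148, np.float64(252.0), 53), (152, np.float64(252.0), 53), (156, np.float64(252.0), 55), (160, np.float64(252.0), 55), (164, np.float64(252.0), 53), (168, np.float64(252.0), 51), (172, np.float64(251.5), 46), (176, np.float64(252.0), 41), (180, np.float64(252.5), 30), (184, np.float64(252.0), 15), (188, np.float64(252.0), 13), (192, np.float64(251.5), 12), (196, np.float64(252.0), 13), (200, np.float64(251.5), 12), (204, np.float64(251.5), 12), (208, np.float64(251.5), 12), (212, np.float64(252.0), 11)]
```

View pics/w2.png

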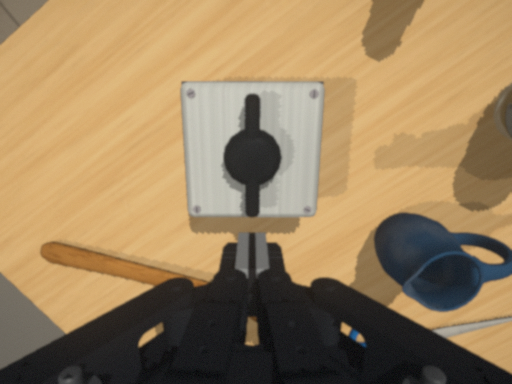

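View pics/s2.png

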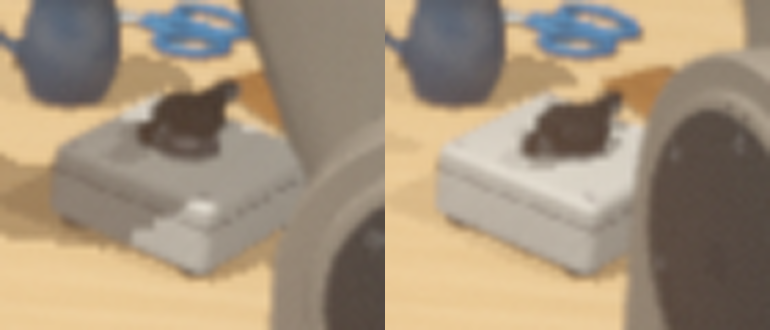

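The button stays in: in the side view its head sits about 2 px lower, and in the wrist view it is still square. Next I'll go beside the left wing on its near side.

```bash
python3 - <<'E'
from bench import r
from h import *
f=dict(np.load("pics/w2.npz"))
a=ray(f,(252,93.5),.071);b=ray(f,(252,215),.071);print((a+b)/2,np.linalg.norm(a-b),np.degrees(np.arctan2(*(a-b)[1::-1])))
go(r.get_obs(),(.4583,-.1707,.0595),115.2)
E
```

```text
[ 0.49815893 -0.19273021  0.071     ] 0.08878962019427586 114.98646428519167
tcp [ 0.5098 -0.2215  0.1485] tilt [-0.001  0.001 -1.   ] yawx 115.05 MOVE [ 67.7 -25.1  89.1] turn -0.2 clk 6.05 F [-0.17 -0.31 -0.63]
```

{"name": "send_rows", "arguments": {"moves": [15,-8,5,0,45,-19,25,0,62,-25,45,0,68,-25,62,0,68,-25,78,0,68,-25,87,0,68,-25,89,0,68,-25,89,0]}}

```text
clock: 7.05
tcp_pos: [0.4593, -0.1714, 0.0604]
orientation: [1.687, 2.65, 0.0]
contact_force: [-0.0, 0.0, 0.1]
grip_width: 0.0001
```

```bash
python3 - <<'E'
from bench import r
from h import *
f=r.grab_frame("wrist"); np.savez("pics/w3.npz",**f); cv2.imwrite("pics/w3.png",f["img"][:,:,::-1])
go(r.get_obs(),(.4583,-.1707,.0595),115.2)
E
```

```text
tcp [ 0.4594 -0.1714  0.0606] tilt [ 0.001 -0.    -1.   ] yawx 115.02 MOVE [ 1.1 -0.7  1.1] turn -0.2 clk 7.1 F [-1.14 -0.92  0.7 ]
```

View pics/w3.png

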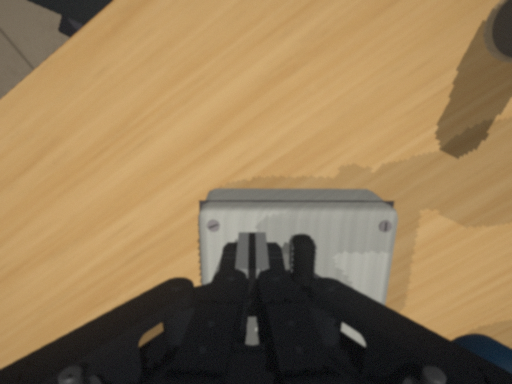

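{"name": "send_rows", "arguments": {"moves": [0,2,1.5,0,0,4,1.5,0,0,6,1.5,0,0,8,1.5,0,0,10,1.5,0,0,12,1.5,0,0,14,1.5,0,0,14,1.5,0]}}

```text
clock: 8.1
tcp_pos: [0.4717, -0.1649, 0.0587]
orientation: [-1.687, -2.65, -0.0]
contact_force: [-2.7, 0.1, 0.9]
grip_width: 0.0001
```

```bash
python3 - <<'E'
from bench import r
from h import *
f=r.grab_frame("wrist"); np.savez("pics/w4.npz",**f); cv2.imwrite("pics/w4.png",f["img"][:,:,::-1])
go(r.get_obs(),(.4583,-.1707,.0595),115.2)
E
```

```text
tcp [ 0.4717 -0.165   0.0587] tilt [-0.  0. -1.] yawx 115.06 MOVE [  0.5 -14.6  -0.8] turn -0.1 clk 8.15 F [-2.25  0.75  0.55]
```

View pics/w4.png

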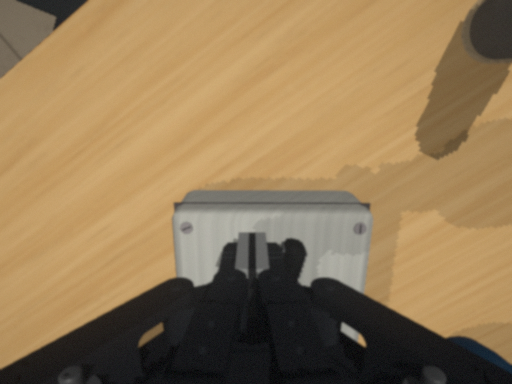

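{"name": "send_rows", "arguments": {"moves": [0,2,0,0,0,4,0,0,0,6,0,0,0,8,0,0,0,9,0,0,0,10,0,0,0,10,0,0]}}

```text
clock: 9.02
tcp_pos: [0.481, -0.1605, 0.0588]
orientation: [1.687, 2.65, 0.001]
contact_force: [-1.8, 0.9, 1.0]
grip_width: 0.0002
```

```bash
python3 - <<'E'
from bench import r
from h import *
f=r.grab_frame("wrist"); np.savez("pics/w5.npz",**f); cv2.imwrite("pics/w5.png",f["img"][:,:,::-1])
s=r.grab_frame("side");cv2.imwrite("pics/s5.png",cv2.resize(s["img"][150:225,280:380,::-1],None,fx=5.5,fy=5.5,interpolation=cv2.INTER_CUBIC))
go(r.get_obs(),(.4583,-.1707,.0595),115.2)
E
```

```text
tcp [ 0.481  -0.1605  0.0588] tilt [ 0.  0. -1.] yawx 115.07 MOVE [  0.4 -24.9  -0.7] turn -0.1 clk 9.12 F [-1.32 -0.51  0.32]
```

View pics/w5.png

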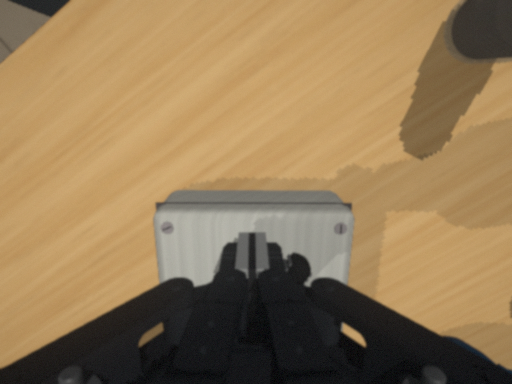

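View pics/s5.png

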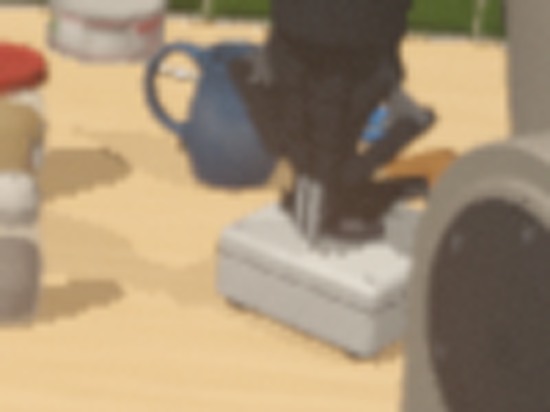

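{"name": "send_rows", "arguments": {"moves": [0,2,0,0,0,4,0,0,0,6,0,0,0,7,0,0,0,7,0,0]}}

```text
clock: 9.75
tcp_pos: [0.4871, -0.1578, 0.0588]
orientation: [-1.687, -2.65, -0.0]
contact_force: [-2.3, -1.5, 0.3]
grip_width: 0.0
```

```bash
python3 - <<'E'
from bench import r
from h import *
f=r.grab_frame("wrist"); np.savez("pics/w6.npz",**f); 
s=r.grab_frame("side");cv2.imwrite("pics/s6.png",np.vstack([cv2.resize(s["img"][150:225,280:380,::-1],None,fx=3.5,fy=3.5,interpolation=cv2.INTER_CUBIC),cv2.resize(f["img"][190:290,150:360,::-1],(350,167))]))
go(r.get_obs(),(.4583,-.1707,.0595),115.2)
E
```

```text
tcp [ 0.4871 -0.1578  0.0588] tilt [-0.  0. -1.] yawx 115.05 MOVE [  0.5 -31.5  -0.7] turn -0.1 clk 9.85 F [-1.54 -0.62  0.5 ]
```

View pics/s6.png

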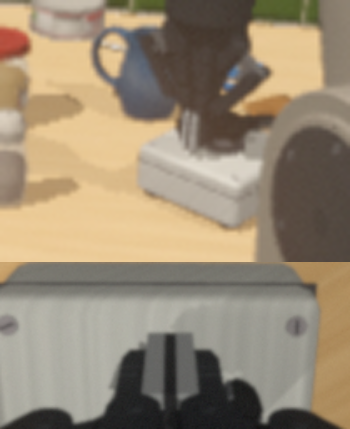

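{"name": "send_rows", "arguments": {"moves": [0,1,0,0,0,2,0,0,0,2,0,0]}}

```text
clock: 10.22
tcp_pos: [0.489, -0.157, 0.0588]
orientation: [1.687, 2.65, 0.0]
contact_force: [-2.3, -0.3, -0.2]
grip_width: -0.0001
```

{"name": "send_rows", "arguments": {"moves": [0,-4,0,0,0,-9,0,0,0,-15,0,0,0,-21,0,0,0,-27,0,0,0,-33,0,0,0,-37,0,0,0,-37,0,0]}}

```text
clock: 11.22
tcp_pos: [0.4553, -0.173, 0.0589]
orientation: [1.687, 2.65, 0.0]
contact_force: [0.8, -0.1, 0.2]
grip_width: 0.0
```

{"name": "send_rows", "arguments": {"moves": [0,0,-15,0,0,0,-40,0,-20,10,-75,0,-55,22,-88,0,-68,25,-90,0,-68,25,-90,0,-68,25,-90,0]}}

```text
clock: 12.1
tcp_pos: [0.5054, -0.2226, 0.1479]
orientation: [-1.685, -2.648, 0.0]
contact_force: [0.3, -0.3, 0.2]
grip_width: 0.0
```

```bash
python3 - <<'E'
from bench import r
from h import *
f=r.grab_frame("wrist"); np.savez("pics/w7.npz",**f); cv2.imwrite("pics/w7.png",f["img"][:,:,::-1])
s=r.grab_frame("side");np.savez("pics/s7.npz",**s)
A=[np.load("pics/side0.npz")["img"],s["img"]]
cv2.imwrite("pics/s7.png",np.hstack([cv2.resize(x[165:225,310:380,::-1],None,fx=5.5,fy=5.5,interpolation=cv2.INTER_CUBIC) for x in A]))
go(r.get_obs(),(.4583,-.1707,.0595),115.2)
E
```

```text
tcp [ 0.5057 -0.2227  0.1481] tilt [-0.002  0.001 -1.   ] yawx 115.09 MOVE [ 67.  -20.8  88.7] turn -0.1 clk 12.2 F [ 0.01 -0.18 -0.16]
```

View pics/w7.png

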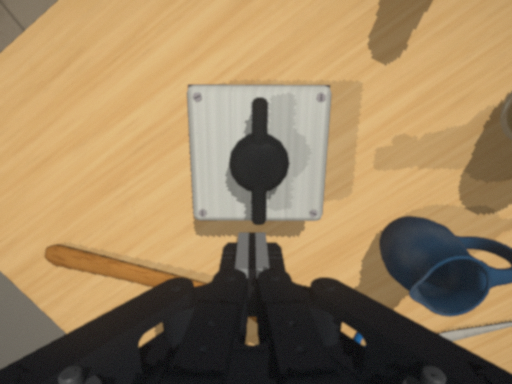

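View pics/s7.png

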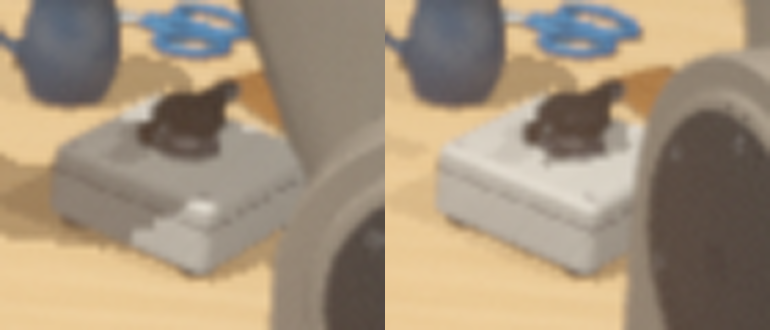

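The button is out again: its height and shadow match the first picture, and the bar is square to the box. Next is the paddle.

```bash
python3 - <<'E'
from bench import r
from h import *
go(r.get_obs(),(.535,.165,.2),76.5)
E
```

```text
tcp [ 0.5057 -0.2227  0.1481] tilt [-0.002  0.001 -1.   ] yawx 115.09 MOVE [338.8 190.8 -51.6] turn 38.6 clk 12.2 F [ 0.01 -0.18 -0.16]
```

{"name": "send_rows", "arguments": {"moves": [12,7,-15,2,50,28,-40,9,95,53,-51,18,145,81,-51,27,195,110,-51,35,245,138,-51,38.6,290,164,-51,38.6,320,181,-51,38.6]}}

```text
clock: 13.2
tcp_pos: [0.5342, 0.1462, 0.1994]
orientation: [-2.464, -1.947, 0.001]
contact_force: [-0.0, -1.0, 0.5]
grip_width: -0.0001
```

```bash
python3 - <<'E'
from bench import r
from h import *
go(r.get_obs(),(.535,.165,.2),76.5)
E
```

```text
tcp [0.5342 0.1462 0.1994] tilt [-0.001  0.001 -1.   ] yawx 76.65 MOVE [18.5 -3.5 -0.6] turn 0.1 clk 13.2 F [-0.04 -0.97  0.54]
```

{"name": "send_rows", "arguments": {"moves": [12,-1,0,0,18,-2,0,0,18,-2,0,0,18,-2,0,0]}}

```text
clock: 13.7
tcp_pos: [0.5377, 0.1591, 0.1998]
orientation: [2.47, 1.941, -0.0]
contact_force: [-0.1, 0.3, -0.6]
grip_width: 0.0001
```

```bash
python3 - <<'E'
from bench import r
from h import *
f=r.grab_frame("wrist"); np.savez("pics/w8.npz",**f); cv2.imwrite("pics/w8.png",f["img"][:,:,::-1])
go(r.get_obs(),(.558,.191,.08),76.5)
E
```

```text
tcp [0.5377 0.1592 0.1998] tilt [-0. -0. -1.] yawx 76.32 MOVE [ 35.7  12.2 119.8] turn -0.2 clk 13.75 F [-1.08 -0.58 -0.03]
```

View pics/w8.png

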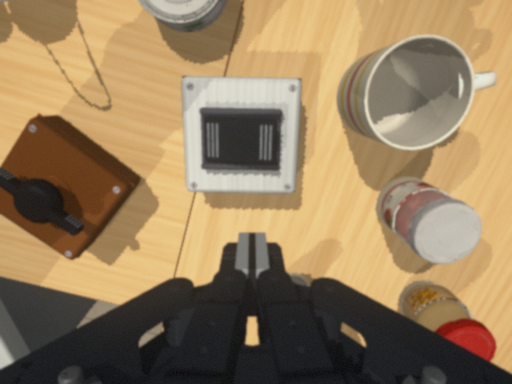

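The wrist view shows the switch box corners at (183,77), (301,79), (296,192) and (187,191). The paddle's raised far end is at about (270,140).

```bash
python3 - <<'E'
from bench import r
from h import *
f=dict(np.load("pics/w8.npz"))
P=np.array([ray(f,q,.05)[:2] for q in [(182,77),(301.5,78.5),(296.5,192),(186.5,191.5)]]);c=P.mean(0);d=P[1]-P[0]+P[2]-P[3];y=np.arctan2(d[1],d[0]);print(c,np.degrees(y))
t=c+.026*np.array([np.cos(y),np.sin(y)]);print(t,proj(f,(*t,.073)))
for q in (.088,.066): go(r.get_obs(),(*t,q),76.5)
E
```

```text
[0.53801669 0.19836686] -14.180730426317403
[0.56322442 0.19199735] [270.78058565 141.41872724]
tcp [0.5377 0.1592 0.1998] tilt [-0. -0. -1.] yawx 76.32 MOVE [ 37.9  17.  111.8] turn -0.2 clk 13.75 F [-1.08 -0.58 -0.03]
tcp [0.5377 0.1592 0.1998] tilt [-0. -0. -1.] yawx 76.32 MOVE [ 37.9  17.  133.8] turn -0.2 clk 13.75 F [-1.08 -0.58 -0.03]
```

{"name": "send_rows", "arguments": {"moves": [12,5,25,0,28,12,60,0,38,17,90,0,38,17,107,0,38,17,114,0,38,17,118,0,38,17,122,0,38,17,126,0]}}

```text
clock: 14.75
tcp_pos: [0.5635, 0.1938, 0.0743]
orientation: [2.468, 1.943, 0.002]
contact_force: [-0.4, -0.2, 0.4]
grip_width: 0.0
```

{"name": "send_rows", "arguments": {"moves": [0,0,2,0,0,0,4,0,0,0,6,0,0,0,7.5,0,0,0,9,0,0,0,9,0]}}

```text
clock: 15.5
tcp_pos: [0.5635, 0.1937, 0.0649]
orientation: [2.468, 1.943, 0.001]
contact_force: [3.4, -0.3, 3.3]
grip_width: 0.0
```

{"name": "send_rows", "arguments": {"moves": [0,0,1,0,0,0,2,0,0,0,2,0]}}

```text
clock: 15.88
tcp_pos: [0.5631, 0.1938, 0.0627]
orientation: [-2.468, -1.944, -0.0]
contact_force: [3.5, -0.6, 2.6]
grip_width: -0.0003
```

Friction level only, so the paddle isn't at its stop yet. I'll continue.

{"name": "send_rows", "arguments": {"moves": [0,0,0.7,0,0,0,1.4,0,0,0,1.4,0]}}

```text
clock: 16.25
tcp_pos: [0.5632, 0.1938, 0.0622]
orientation: [-2.468, -1.943, -0.001]
contact_force: [2.1, -1.6, 11.8]
grip_width: 0.0002
```

{"name": "send_rows", "arguments": {"moves": [0,0,0.5,0,0,0,1,0,0,0,1,0]}}

```text
clock: 16.62
tcp_pos: [0.5633, 0.1938, 0.062]
orientation: [-2.468, -1.943, -0.001]
contact_force: [-0.5, -3.2, 18.1]
grip_width: 0.0
```

The force is climbing to 18 N with no further travel, so the paddle is at its stop. Now I'll lift off and check.

{"name": "send_rows", "arguments": {"moves": [0,0,-3,0,0,0,-15,0,-8,-4,-50,0,-26,-12,-100,0,-36,-16,-132,0,-38,-17,-138,0,-38,-17,-138,0,-38,-17,-138,0]}}

```text
clock: 17.62
tcp_pos: [0.5366, 0.161, 0.1969]
orientation: [-2.467, -1.944, 0.004]
contact_force: [-0.1, 0.5, -0.3]
grip_width: 0.0002
```

```bash
python3 - <<'E'
from bench import r
from h import *
F={n:r.grab_frame(n) for n in ("wrist","side","top")}
cv2.imwrite("pics/w9.png",F["wrist"]["img"][:,:,::-1])
A=[np.load("pics/side0.npz")["img"],F["side"]["img"]]
z=lambda y,x:np.hstack([cv2.resize(i[y:y+60,x:x+70,::-1],None,fx=4.5,fy=4.5,interpolation=cv2.INTER_CUBIC) for i in A])
cv2.imwrite("pics/s9.png",np.vstack([z(165,310),z(180,190)]));cv2.imwrite("pics/t9.png",F["top"]["img"][:,:,::-1])
go(r.get_obs(),(.558,.191,.08),76.5)
E
```

```text
tcp [0.5371 0.1609 0.1972] tilt [-0.002 -0.001 -1.   ] yawx 76.47 MOVE [ 34.4  13.5 117.2] turn -0.0 clk 17.77 F [ 0.23  0.24 -0.45]
```

View pics/w9.png

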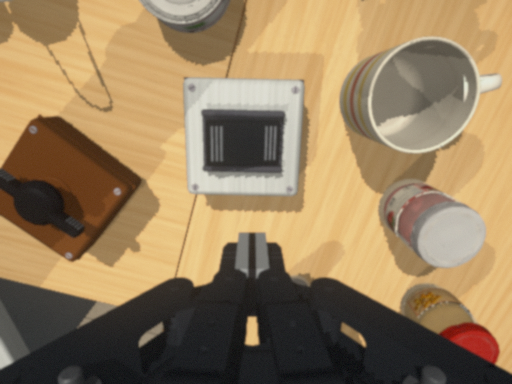

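View pics/s9.png

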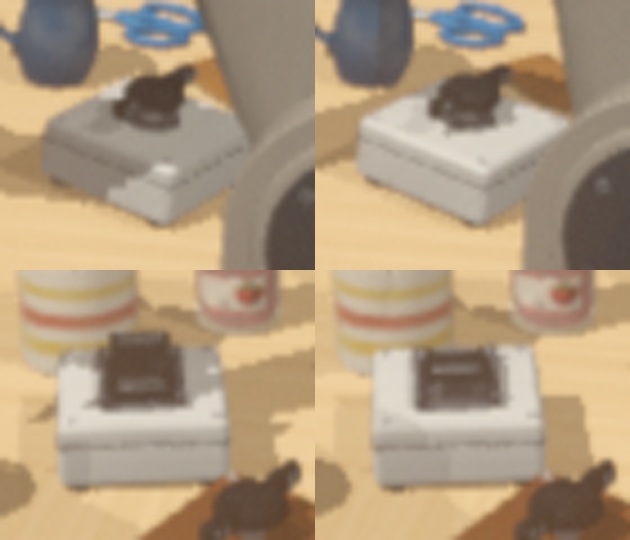

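View pics/t9.png

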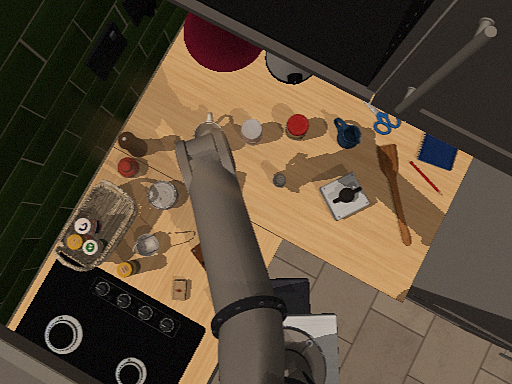

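The paddle's far end is now down among the cheeks, the button is out and square, and the loose things are where they were. I'm handing in.

```bash
python3 - <<'E'
from bench import r
print(r.hand_in())
E
```

```text
the job is handed in; nothing more can be done
None
```

I did all three steps in the order asked, with the fingers shut and gripping nothing, and handed the job in at about 18 s on the clock.

- **Latch:** I pressed the button straight down to a tip height of 69.3 mm, with about 5 N, and lifted off. The side and wrist pictures showed the head lower and still square, so it stayed in.
- **Twist release:** I pushed the left wing away from the robot with about 2 N, then backed off slowly. I couldn't read the twist angle or see the release itself, because the finger hid the wing. Afterwards the head was back at its first height with the bar square to the box.
- **Paddle:** I pressed the far end until the force rose to 18 N with no further travel. After lifting off, the side view showed the far end down and level with the cheeks.
- **Surroundings:** In the last pictures the gripper was clear of everything, and the shaker, mug, jars and jug looked unmoved by eye. I did not measure them.

No check failed. The top and wrist cameras disagreed by 3 to 5 mm on the box positions, and I used the wrist values.

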